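Put the microscope spacer plates back in their slotted rack

TASK

Put the two loose aluminium spacer plates away in the white slotted rack, each upright in the slot made for its thickness (the narrowest one it will go into), and push each gently down until it stands fully home on the slot's floor, then let go. Find the slots by sight or a light touch, since the slot block may sit anywhere along its tray: never knock or push a plate or the gripper hard against the rack (over 60 N, even for a moment, spoils it), so make contact slowly, and leave the other things on the table where they are.

Things in the scene. Friction and masses are not known exactly. Their poses are not given: they have to be found in the camera images.
- spacer_thick: the thicker loose spacer: a plain aluminium plate 50 mm long (its x) x 12 mm thick (its y) x 75 mm high (its z), about 120 g, standing free on its 50 x 12 edge. Origin: centre of its underside
- spacer_thin: the thinner loose spacer: as the other, but 8 mm thick (its y), 50 mm long (x), 75 mm high (z), about 80 g. Origin: centre of its underside
- rack: fixed aluminium tray of the rack, 96 (x) x 200 (y) x 8 mm. Origin: centre of its underside; z up. It carries a white slot block, 154 mm along y, rib tops 44 mm and slot floors 12 mm above the table. The block may be clamped up to 14 mm either way along the tray's y from mid-tray: all slots shift with it; it cannot be pushed along; its shift is not reported and must be seen or felt
- slot_mid (a point): where the mouth centre of the middle slot (for the 12 mm plate) would be with the block at mid-tray, at rib-top height; the true slot lies up to 14 mm from it along the rack's y. Axes as the rack. Each slot is 1.6 mm wider than its plate, 70 mm long along x between end walls 4 mm lower than the ribs, with 2 mm bevels at the mouth; ribs between slots have flat tops
- slot_narrow (a point): the same for the narrow slot (for the 8 mm plate), 50 mm to the -y side of slot_mid. In every slot a sprung steel cheek on the +y wall, from about 4 mm below the ribs down, narrows it to 1.5 mm less than the plate; it yields and presses the plate on the -y wall with about 4 N, so the plate will not fall home: push it down with 3 to 10 N over the last 25 mm
- slot_wide (a point): the same for the wide slot (for 16 mm plates; none is here, it stays empty), 50 mm to the +y side of slot_mid
- dish: bystander: a shallow glass dish, 90 mm across, 16 mm high. Origin: centre of its underside
- oil_bottle: bystander: a small amber bottle, 28 mm across, 50 mm high. Origin: centre of its underside
- lens_tube: bystander: a dark steel tube standing on end, 31 mm across, 30 mm high. Origin: centre of its underside
- post_holder: bystander: a steel post holder, foot 40 mm across, 50 mm high. Origin: centre of its underside
- driver: bystander: a screwdriver lying flat, 160 mm long
- slide_box: bystander: a blue slide box, 50 x 85 x 32 mm. Origin: centre of its underside
There are look-alikes about, which are no part of the job. Leave any green or orange look-alike of the rack alone.

How it is judged:
On the way, in this order (a step that is already met when the one before it is completed fails the run):
1. one spacer plate stands home in its own slot (((z of spacer_thick in the frame of rack between 0.009 and 0.0145 m and y of spacer_thick in the frame of rack between -0.018 and 0.018 m and x of spacer_thick in the frame of rack between -0.015 and 0.015 m and angle between spacer_thick's own z axis and vertical below 0.07 rad) or (z of spacer_thin in the frame of rack between 0.009 and 0.0145 m and y of spacer_thin in the frame of rack between -0.068 and -0.032 m and x of spacer_thin in the frame of rack between -0.015 and 0.015 m and angle between spacer_thin's own z axis and vertical below 0.07 rad))), for 0.2 s.
2. both spacer plates stand home in their own slots (z of spacer_thick in the frame of rack between 0.009 and 0.0145 m and y of spacer_thick in the frame of rack between -0.018 and 0.018 m and x of spacer_thick in the frame of rack between -0.015 and 0.015 m and angle between each of spacer_thick, spacer_thin's own z axis and vertical below 0.07 rad and z of spacer_thin in the frame of rack between 0.009 and 0.0145 m and y of spacer_thin in the frame of rack between -0.068 and -0.032 m and x of spacer_thin in the frame of rack between -0.015 and 0.015 m), for 0.2 s.
At the end, for the whole second after the job is handed in: The 12 mm plate is in the middle slot and the 8 mm plate in the narrow slot, each upright (within 4 degrees), its underside on the slot floor (within 2.5 mm), released and at rest (all of step 2 and linear speed of each of spacer_thick, spacer_thin below 0.01 m/s); the robot touches nothing.
It fails at once if a plate is pressed or shoved against the rack with more than 60 N (contact force between any of spacer_thick, spacer_thin and rack above 60 N).
It fails at once if the gripper or arm presses on the rack with more than 60 N (contact force between any of the fingers, the arm and rack above 60 N).
It fails at once if another thing on the table is moved more than 30 mm (distance of any of dish, oil_bottle, lens_tube, post_holder, driver, slide_box from where it was at the start of the episode above 0.03 m).
It also fails if it takes over 72 s, if anything falls off the work surface, if the arm or the gripper's body presses on something with over 40 N, if the wrist force passes 120 N, or if a joint passes its speed limit or range.

ROBOT

A 6-joint arm with a two-finger parallel gripper is mounted at the origin on the work surface. World frame = base frame: x ahead of the robot, y to its left, z up, the work surface at z = 0. Lengths are in m, angles in rad, forces in N, time in s.
With the tool pointing down it reaches from about 0.275 to 0.875 m from the base axis. Payload 12.5 kg.
Tool frame: the origin (TCP) lies at the very end of the fingers, on their centre line; the grasp point (between the pads) lies 19 mm behind it; x points along the fingers, y is the direction in which the jaws open and shut, and the axes are right-handed (so a half turn about x gives the same grasp; the last joint's range is limited). The gripper opens to 85 mm and grips with 20 to 120 N. Pads are 22 mm wide; open, the fingers measure 114 mm over their backs; the gripper's body (76 mm by 85 mm) begins 54 mm behind the grasp point. The pads swing forward as they close: fully open they stand 13 mm farther back than shut.
Start: joints at [-1.351, 0.351, 1.652, -0, 1.139, -0.085], TCP at [0.165, -0.525, 0.231] pointing down, gripper open.
Joint ranges: [-2.75, 2.75], [-0.79, 2.1], [0.01, 2.65], [-1.57, 4.71], [0.07, 3.14], [-2.87, 2.87]. Speed limits (rad/s): [2.22, 2.22, 2.79, 3.14, 3.14, 3.14].

INTERFACE

Orientations are given as a 3x3 rotation matrix whose columns are the frame's x, y, z axes.
In Python, from bench import manip gives the robot as it stands. Calls block until the motion is done:
- manip.move_ptp(position, orientation): joint-space move of the TCP to a pose.
- manip.move_l(position, attitude=None, max_speed=0.15): straight line of the TCP; attitude=None keeps the orientation; max_speed is the mean speed in m/s.
- manip.move_j(angles): joint-space move.
- manip.set_gripper(opening, effort=None): opening from 0.0 (shut) to 1.0 (fully open); effort is the grip in N (None keeps the last); returns when the fingers have stopped.
- manip.dwell(seconds).
- manip.inverse_kinematics(position, orientation): joint angles nearest the present ones, or None.
- manip.grab_frame(name): name is "scene" or "top" or "wrist"; returns (picture, depth): 420x560x3 uint8, red, green, blue; 420x560 float32, m along the optical axis (not along the pixel's ray), 0 where there is no reading.
- manip.get_calibration(name): a dict with "camera_matrix" (3x3 intrinsics, pixels), "R" (3x3) and "t" (3): a world point X has camera coordinates R X + t. Camera axes: x right, y down, z forward; pixel columns grow to the right and rows downward; lengths in m; the calibration is good to about 2 mm. A picture is of the moment at which its call begins: read the wrist's pose just before it. get_calibration takes no time and is no camera call; for the wrist camera it gives the pose at the moment of the call.
A pose or a line that the arm cannot do raises manip.Unreachable and nothing moves.
- manip.sign_off(): hands the job in, once; it reports no verdict.
Trained networks look in the newest picture that a camera, given by its name, has taken for a name from the list of things; names that differ only in an ending like _2 or _b are one class to them, and where a whole thing is asked for, a point or a joint stands for the part that bears it (a point fixed in the world has none). Each returns a list of dicts, best first, with "confidence" (0 to 1); they miss things now and then, are a little off and sometimes report something else, mostly with a low value. They report only what shows in the picture. A call takes as long as a camera call. They do not tell look-alikes from the thing itself.
- manip.look_for(camera, name): "at" ([x, y, z] in m, in world coordinates, good to about 4 mm: the middle of the surface that is visible of it).
Readings, each from a call of its own:
- manip.current_time(): time.
- manip.current_qpos(): joint angles.
- manip.current_joint_vel(): joint speeds.
- manip.current_joint_torque(): joint torques, N m.
- manip.current_ee_pos(): TCP position.
- manip.current_tcp_rot(): TCP orientation.
- manip.current_force(): force on the tool from outside, world axes, zero at the start.
- manip.current_ft_torque(): the same for the moment, N m.
- manip.current_grip_width(): opening from 0.0 (shut) to 1.0 (fully open).
Only numpy, scipy, OpenCV 4.12 (cv2) and the standard library are available. Lean on these libraries where they do the work, as an engineer would, in place of code of your own. Each camera call takes 0.05 s, during which the arm holds its last target.

## Working session

There is one attempt and no reset: what is moved stays moved. The work goes in short steps, each a Python script; the robot and the scene stay as the last script left them, time stands still between calls to the robot, and variables do not carry over. Pictures are saved under pics/ and viewed, and the job is handed in when it is done.

```bash
ls; mkdir -p pics; python3 - <<'E'
from bench import manip
import cv2
for n in ["scene","top","wrist"]:
    p,d=manip.grab_frame(n)
    cv2.imwrite(f"pics/{n}0.png",p[:,:,::-1])
    c=manip.get_calibration(n); print(n,c)
for n in ["spacer_thick","spacer_thin","rack","slot_mid","slot_narrow","dish","oil_bottle","lens_tube","post_holder","driver","slide_box"]:
    for cam in ["top","scene"]:
        print(n,cam,[(round(r["confidence"],2),[round(float(v),3) for v in r["at"]]) for r in manip.look_for(cam,n)])
print(manip.current_time())
E
```

```text
pics
scene {'camera_matrix': array([[381.44876869,   0.        , 272.97324439],
       [  0.        , 381.44876869, 210.93454772],
       [  0.        ,   0.        ,   1.        ]]), 'R': array([[-0.76809389,  0.64011134,  0.01700712],
       [ 0.36624663,  0.46094962, -0.80832472],
       [-0.52525725, -0.61464048, -0.58849121]]), 't': array([ 0.44028431, -0.13604387,  1.2398164 ])}
top {'camera_matrix': array([[425.15796649,   0.        , 278.32767563],
       [  0.        , 425.15796649, 207.96456014],
       [  0.        ,   0.        ,   1.        ]]), 'R': array([[ 0.02265142, -0.99972653, -0.00581261],
       [-0.99851862, -0.02233558, -0.04961533],
       [ 0.04947193,  0.00692786, -0.99875149]]), 't': array([-0.01442897,  0.55349902,  1.19725037])}
wrist {'camera_matrix': array([[318.13004182,   0.        , 278.09349999],
       [  0.        , 318.13004182, 205.43983417],
       [  0.        ,   0.        ,   1.        ]]), 'R': array([[ 3.00189457e-01, -9.53879210e-01,  8.61568224e-04],
       [-9.05564108e-01, -2.84700460e-01,  3.14482581e-01],
       [-2.99733108e-01, -9
[... 975 characters left out ...]
narrow scene [(0.93, [0.364, 0.116, 0.034]), (0.64, [0.706, 0.366, 0.038]), (0.57, [0.339, -0.132, 0.038])]
dish top [(0.74, [0.759, 0.043, 0.008])]
dish scene [(0.84, [0.755, 0.035, 0.01])]
oil_bottle top [(0.55, [0.516, 0.351, 0.03])]
oil_bottle scene [(0.87, [0.518, 0.357, 0.03])]
lens_tube top [(0.6, [0.401, 0.386, 0.023])]
lens_tube scene [(0.61, [0.414, 0.384, 0.022]), (0.28, [0.546, -0.106, 0.038])]
post_holder top [(0.72, [0.712, -0.159, 0.021])]
post_holder scene []
driver top [(0.52, [0.371, -0.412, 0.019])]
driver scene [(0.57, [0.55, -0.108, 0.04])]
slide_box top [(0.88, [0.588, -0.402, 0.036])]
slide_box scene [(0.67, [0.594, -0.387, 0.033]), (0.22, [0.548, -0.104, 0.036])]
1.25
```

View pics/top0.png

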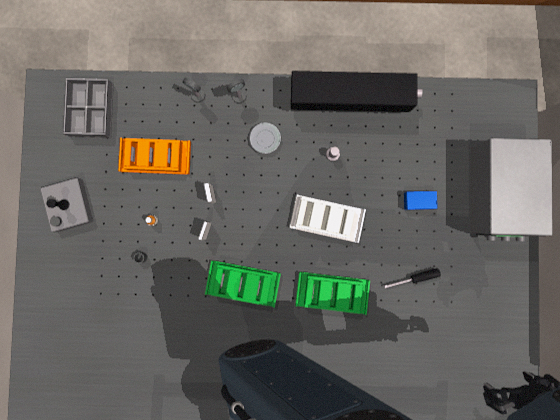

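View pics/scene0.png

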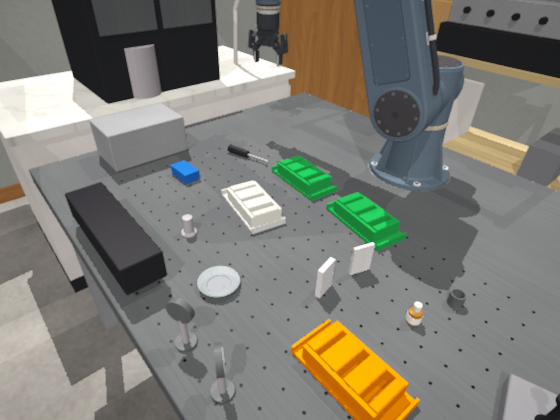

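```bash
cat > h.py <<'E'
from bench import manip
import numpy as np, cv2
def rot(a):
    # tool x down, tool y (jaws) at angle a in world xy
    x=np.array([0,0,-1.]);y=np.array([np.cos(a),np.sin(a),0]);return np.column_stack([x,y,np.cross(x,y)])
def cloud(d,c):
    K=c["camera_matrix"];v,u=np.mgrid[0:d.shape[0],0:d.shape[1]]
    P=np.stack([(u-K[0,2])/K[0,0]*d,(v-K[1,2])/K[1,1]*d,d],-1)
    return (P-c["t"])@c["R"]
def snap(n,fn):
    c=manip.get_calibration(n);p,d=manip.grab_frame(n)
    cv2.imwrite(f"pics/{fn}.png",p[:,:,::-1]);np.savez(f"pics/{fn}.npz",p=p,d=d,**c);return p,d,c
E
python3 - <<'E'
from h import *
c=manip.get_calibration("wrist");R=c["R"];C=-R.T@c["t"]
T=manip.current_tcp_rot();p=manip.current_ee_pos()
print(T.round(3),p,"cam in tool",T.T@(C-p),"cam axes in tool\n",(T.T@R.T).round(3))
for ps in ["top0"]:
    pass
pc,d,cc=snap("top","top1")
W=cloud(d,cc)
# crop rack
im=cv2.imread("pics/top1.png")
cv2.imwrite("pics/top1c.png",cv2.resize(im[170:260,150:390],None,fx=3.3,fy=3.3,interpolation=cv2.INTER_CUBIC))
cur=manip.current_qpos()
for a in [0.2,1.4,1.57,1.77,-1.37,-1.57]:
    for P in [(0.42,-0.12,0.3),(.53,.19,.1),(.53,-.14,.12)]:
        q=manip.inverse_kinematics(np.array(P),rot(a)); print(a,P,None if q is None else np.round(q,2))
E
```

```text
[[ 0.     0.3   -0.954]
 [-0.    -0.954 -0.3  ]
 [-1.     0.    -0.   ]] [ 0.16507859 -0.52464373  0.23129854] cam in tool [-0.14280002  0.00077424 -0.08080684] cam axes in tool
 [[-0.002 -0.315  0.949]
 [ 1.    -0.     0.002]
 [-0.     0.949  0.315]]
0.2 (0.42, -0.12, 0.3) [-0.38  0.07  1.83 -0.    1.24 -0.58]
0.2 (0.53, 0.19, 0.1) [ 0.26  0.54  1.72 -0.    0.88  0.06]
0.2 (0.53, -0.14, 0.12) [-0.34  0.49  1.75 -0.    0.9  -0.54]
1.4 (0.42, -0.12, 0.3) [-0.38  0.07  1.83 -0.    1.24 -1.78]
1.4 (0.53, 0.19, 0.1) [ 0.26  0.54  1.72 -0.    0.88 -1.14]
1.4 (0.53, -0.14, 0.12) [-0.34  0.49  1.75 -0.    0.9  -1.74]
1.57 (0.42, -0.12, 0.3) [-0.38  0.07  1.83 -0.    1.24 -1.95]
1.57 (0.53, 0.19, 0.1) [ 0.26  0.54  1.72 -0.    0.88 -1.31]
1.57 (0.53, -0.14, 0.12) [-0.34  0.49  1.75 -0.    0.9  -1.91]
1.77 (0.42, -0.12, 0.3) [-0.38  0.07  1.83 -0.    1.24 -2.15]
1.77 (0.53, 0.19, 0.1) [ 0.26  0.54  1.72 -0.    0.88 -1.51]
1.77 (0.53, -0.14, 0.12) [-0.34  0.49  1.75 -0.    0.9  -2.11]
-1.37 (0.42, -0.12, 0.3) [-0.38  0.07  1.83 -0.    1.24  0.99]
-1.37 (0.53, 0.19, 0.1) [ 0.26  0.54  1.72 -0.    0.88  1.63]
-1.37 (0.53, -0.14, 0.12) [-0.34  0.49  1.75 -0.    0.9   1.03]
-1.57 (0.42, -0.12, 0.3) [-0.38  0.07  1.83 -0.    1.24  1.19]
-1.57 (0.53, 0.19, 0.1) [ 0.26  0.54  1.72 -0.    0.88  1.83]
-1.57 (0.53, -0.14, 0.12) [-0.34  0.49  1.75 -0.    0.9   1.23]
```

View pics/top1c.png

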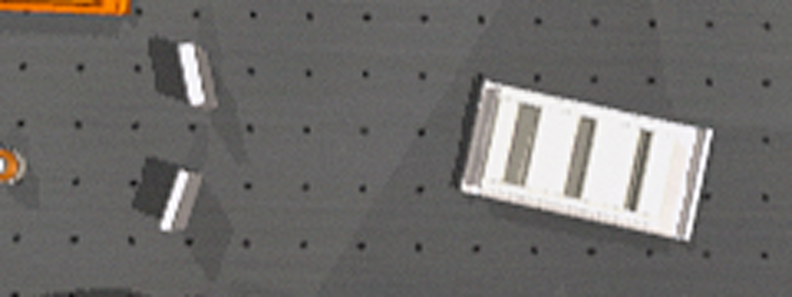

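```bash
python3 - <<'E'
from h import *
manip.move_ptp(np.array([.528,-.142,.20]),rot(-1.77))
snap("wrist","wr1"); print(manip.current_time(), manip.current_force())
E
```

```text
3.2583 [-0.58055702 -0.64541359  0.57368448]
```

View pics/wr1.png

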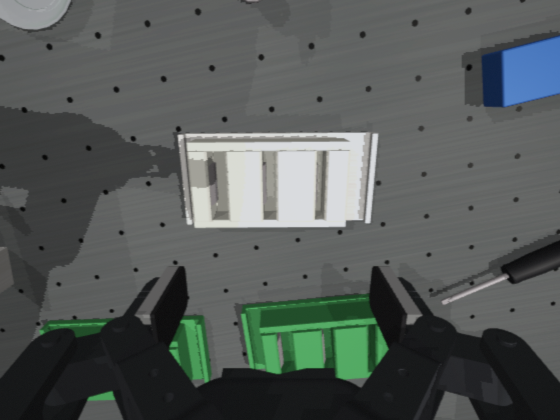

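```bash
python3 - <<'E'
from h import *
z=np.load("pics/wr1.npz");d=z["d"];p=z["p"].astype(int);W=cloud(d,z)
H=W[...,2]
for v in (185,):
    for u in range(176,384,2): print(u,W[v,u].round(4),p[v,u])
E
```

```text
176 [ 0.5423 -0.0314  0.0008] [94 95 95]
178 [ 0.5416 -0.033  -0.0008] [72 73 73]
180 [ 5.413e-01 -3.560e-02  3.000e-04] [62 62 63]
182 [ 0.5407 -0.0374 -0.0007] [94 93 93]
184 [ 0.5439 -0.0461  0.0178] [153 150 147]
186 [ 0.5433 -0.0479  0.0172] [154 151 148]
188 [ 0.5432 -0.0505  0.0187] [110 109 106]
190 [ 0.5411 -0.0498  0.0104] [127 126 120]
192 [ 0.5475 -0.0628  0.0442] [161 160 151]
194 [ 0.547  -0.0646  0.0438] [163 162 153]
196 [ 0.5467 -0.0666  0.0441] [162 162 153]
198 [ 0.5463 -0.0685  0.0442] [162 161 153]
200 [ 0.546  -0.0705  0.0445] [163 162 153]
202 [ 0.5455 -0.0723  0.044 ] [162 161 153]
204 [ 0.5453 -0.0743  0.0446] [162 161 152]
206 [ 0.5451 -0.0765  0.0456] [148 147 139]
208 [ 0.5442 -0.0777  0.0431] [130 129 122]
210 [ 0.543  -0.0786  0.0395] [115 111 111]
212 [ 0.5415 -0.0792  0.0343] [124 120 121]
214 [ 0.5404 -0.0804  0.0311] [123 119 120]
216 [ 0.5386 -0.0807  0.0246] [104 101 101]
218 [ 0.5356 -0.0798  0.0124] [136 135 128]
220 [ 0.535  -0.0818  0.0118] [138 137 129]
222 [ 0.5348 -0.084   0.0125] [138 138 130]
224 [ 0.5341 -0.0859  0.0113] [138 137 129]
226
[... 2769 characters left out ...]
 [ 0.5053 -0.2216  0.0067] [216 216 212]
354 [ 0.5057 -0.2232  0.0094] [216 216 212]
356 [ 0.5052 -0.2253  0.0093] [216 217 217]
358 [ 0.5044 -0.2277  0.0081] [217 219 222]
360 [ 0.5044 -0.2296  0.0092] [202 203 205]
362 [ 0.5034 -0.2321  0.0075] [172 170 166]
364 [ 0.5034 -0.2339  0.009 ] [165 163 160]
366 [ 0.5031 -0.236   0.0092] [111 109 107]
368 [ 0.5047 -0.2366  0.0156] [175 177 179]
370 [ 0.5048 -0.2382  0.0175] [217 219 222]
372 [ 0.5048 -0.2399  0.0188] [206 208 211]
374 [ 0.4986 -0.2467  0.0005] [104 106 106]
376 [ 4.979e-01 -2.490e-01 -1.000e-04] [80 82 81]
378 [ 0.4983 -0.2506  0.0022] [68 69 68]
380 [ 0.4974 -0.2531  0.001 ] [85 88 86]
382 [ 0.4964 -0.2557 -0.0007] [ 99 102 100]
```

```bash
cat > rackfit.py <<'E'
from h import *
def fit(fn,dbg=True):
    z=np.load(f"pics/{fn}.npz");d=z["d"];W=cloud(d,z);H=W[...,2]
    p=z["p"].astype(int); sat=p.max(-1)-p.min(-1)
    m=((H>.041)&(H<.0475)&(sat<25)&(W[...,0]>.4)&(W[...,1]<0)&(d>0)).astype(np.uint8)
    m[330:]=0
    # ribs 
    n,l,s,c=cv2.connectedComponentsWithStats(cv2.morphologyEx(m,cv2.MORPH_OPEN,np.ones((3,3))))
    for i in range(1,n):
        if s[i][4]<200: continue
        P=W[l==i][:,:2].astype(np.float32)
        print(s[i], [np.round(v,4) for v in cv2.minAreaRect(P*1000)])
    return W,m
def slots(fn,yaw):
    # estimate slot floors and rib edges along rack y using the yaw
    z=np.load(f"pics/{fn}.npz");W=cloud(z["d"],z)
    return W
E
python3 - <<'E'
from rackfit import *
W,m=fit("wr1")
cv2.imwrite("pics/m.png",cv2.resize(m[110:250,150:400]*255,None,fx=3,fy=3,interpolation=0))
E
```

```text
[ 188  151   24   71 1311] [array([543.5044, -68.9431]), array([18.3256, 70.4544]), np.float64(78.9416)]
[ 226  151   38   71 2470] [array([ 534.9128, -111.9135]), array([34.5929, 70.7055]), np.float64(78.9556)]
[ 276  151   41   70 2732] [array([ 525.4171, -161.0619]), array([38.4366, 70.412 ]), np.float64(78.892)]
[ 324  150   27   71 1591] [array([ 517.8738, -200.2351]), array([22.5114, 70.3862]), np.float64(78.7179)]
```

View pics/m.png

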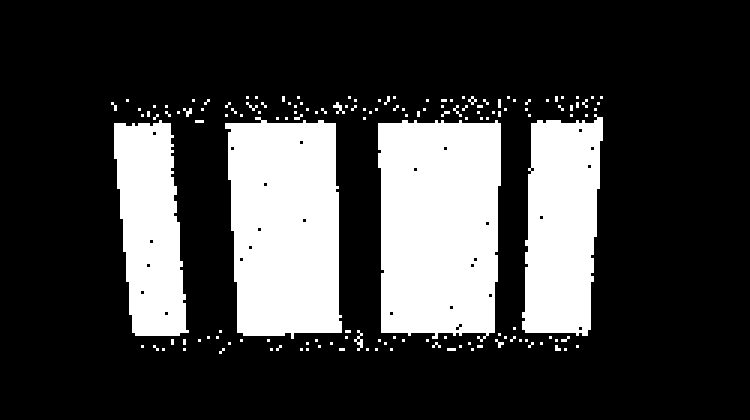

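```bash
python3 - <<'E'
from h import *
manip.move_ptp(np.array([.53,.19,.22]),rot(-1.57))
snap("wrist","wp1"); print(manip.current_time(), manip.current_force())
E
```

```text
4.5667 [ 0.17531902 -0.01290249 -0.12552628]
```

View pics/wp1.png

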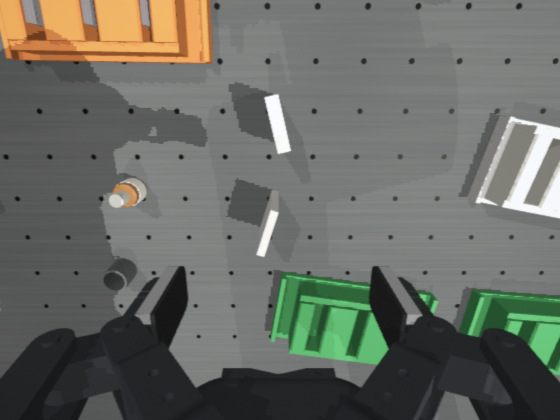

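```bash
python3 - <<'E'
from h import *
z=np.load("pics/wp1.npz");W=cloud(z["d"],z);H=W[...,2]
m=((H>.068)&(H<.082)&(z["d"]>0)).astype(np.uint8); m[300:]=0
n,l,s,c=cv2.connectedComponentsWithStats(cv2.morphologyEx(m,cv2.MORPH_CLOSE,np.ones((3,3))))
for i in range(1,n):
    if s[i][4]<60: continue
    k=(l==i)&(m>0)
    P=W[k][:,:2].astype(np.float32)
    print(s[i], np.median(H[k]).round(4), [np.round(v,4) for v in cv2.minAreaRect(P*1000)], (P.mean(0)*1000).round(1))
E
```

```text
[265  94  26  60 797] 0.0752 [array([590.9963, 187.879 ]), array([49.6988, 11.9784]), np.float64(13.3617)] [591.7 188. ]
[257 208  22  49 421] 0.075 [array([487.2062, 198.401 ]), array([ 8.011 , 50.5923]), np.float64(73.1622)] [488.6 198.2]
```

```bash
python3 - <<'E'
from h import *
a=-1.3376
manip.move_ptp(np.array([.591,.1879,.11]),rot(a))
manip.move_l(np.array([.591,.1879,.038]),max_speed=.08)
print(manip.current_ee_pos(),manip.current_force())
snap("wrist","g0")
manip.set_gripper(0.0,50)
print(manip.current_grip_width(),manip.current_force(),manip.current_ee_pos())
snap("wrist","g1")
manip.move_l(np.array([.591,.1879,.14]),max_speed=.12)
snap("wrist","g2")
print(manip.current_grip_width(),manip.current_force(),manip.current_time())
E
```

```text
[0.59134863 0.18798418 0.03849353] [ 0.14292407  0.33780012 -0.25717135]
0.13475638662214767 [ 0.03783771  0.4626049  -0.56777616] [0.59095074 0.18789396 0.03795243]
0.13465965543820732 [-0.17755073 -0.24951921 -0.9293018 ] 7.9917
```

View pics/g2.png

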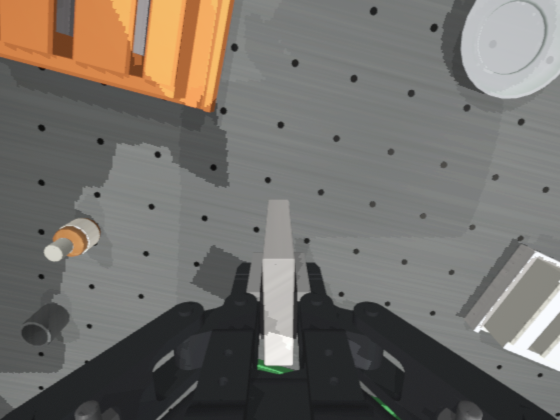

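```bash
python3 - <<'E'
from h import *
print(manip.current_ee_pos(), manip.current_tcp_rot().round(4))
def meas(fn,p,R):
    z=np.load(f"pics/{fn}.npz");W=cloud(z["d"],z);T=(W-p)@R  # tool coords
    for v in range(205,365,12):
        row=T[v]; ok=[u for u in range(240,320) if z["d"][v,u]>0 and abs(row[u,1])<.0095 and -0.045<row[u,0]<.05 and z["p"][v,u].min()>100]
        if ok: print(v,ok[0],ok[-1],(row[ok[0]]*1000).round(1),(row[ok[-1]]*1000).round(1),"mid y",round((row[ok[0],1]+row[ok[-1],1])*500,2), "w",round((row[ok[-1],1]-row[ok[0],1])*1000,2))
meas("g2",manip.current_ee_pos(),manip.current_tcp_rot())
E
```

```text
[0.59052725 0.18781537 0.1390457 ] [[-1.600e-03  2.311e-01 -9.729e-01]
 [-3.000e-04 -9.729e-01 -2.311e-01]
 [-1.000e+00 -1.000e-04  1.600e-03]]
205 268 288 [ 27.1  -4.6 -24.8] [ 25.7   6.6 -25.3] mid y 1.04 w 11.2
217 267 290 [  8.3  -4.5 -24.6] [  7.6   7.1 -24.9] mid y 1.28 w 11.63
229 266 291 [ -8.2  -4.5 -24.9] [ -8.    7.  -24.8] mid y 1.25 w 11.44
241 265 292 [-21.9  -4.4 -25.2] [-21.    6.9 -24.8] mid y 1.22 w 11.28
253 257 295 [ -5.6  -9.  -11.4] [ -5.1   9.2 -11.2] mid y 0.07 w 18.21
265 255 297 [-16.6  -9.3 -11.1] [-17.1   9.4 -11.3] mid y 0.09 w 18.7
277 253 298 [-26.8  -9.4 -11.1] [-27.5   9.2 -11.5] mid y -0.08 w 18.65
289 252 299 [-35.3  -9.2 -10.9] [-36.    9.1 -11.3] mid y -0.03 w 18.29
301 263 293 [-37.2  -4.9  -6.7] [-37.1   6.8  -6.6] mid y 0.97 w 11.67
313 264 293 [-37.   -4.6  -1. ] [-36.3   6.9  -0.5] mid y 1.19 w 11.5
325 264 292 [-37.5  -4.6   4.2] [-36.8   6.6   4.9] mid y 0.99 w 11.2
337 260 297 [-36.   -6.4  11.4] [-37.7   8.6   9.9] mid y 1.11 w 15.05
349 265 293 [-37.   -4.4  16.6] [-36.9   7.2  16.7] mid y 1.38 w 11.55
361 265 292 [-37.7  -4.4  22.2] [-36.5   6.9  23.3] mid y 1.21 w 11.3
```

```bash
python3 - <<'E'
from h import *
R=rot(-1.7640)
manip.move_ptp(np.array([.5306,-.1344,.16]),R)
manip.move_l(np.array([.5306,-.1344,.100]),max_speed=.08)
manip.dwell(.2)
print(manip.current_ee_pos(),manip.current_tcp_rot().round(4),manip.current_force())
snap("wrist","s1")
print(manip.current_time())
E
```

```text
[ 0.53083798 -0.13448513  0.10046178] [[ 8.000e-04 -1.920e-01 -9.814e-01]
 [-3.000e-04 -9.814e-01  1.920e-01]
 [-1.000e+00  1.000e-04 -9.000e-04]] [-0.37076594 -0.52283119 -1.12255607]
10.3833
```

View pics/s1.png

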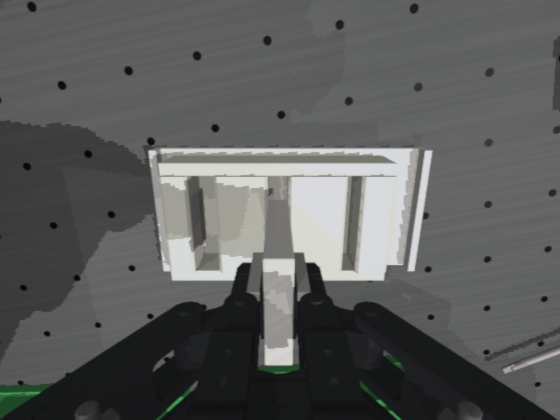

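```bash
python3 - <<'E'
from h import *
z=np.load("pics/s1.npz");d=z["d"];W=cloud(d,z);p=z["p"]
R=manip.current_tcp_rot();P=np.array([0.53083798,-0.13448513,0.10046178]);T=(W-P)@R*1000
for v in (180,190,197):
    print(v)
    for u in range(255,305): print(u,T[v,u].round(1),(W[v,u,2]*1000).round(1),p[v,u]) if u%1==0 and v==190 else 0
# held plate edge face
for v in range(200,250,6):
    print(v,[(u,T[v,u].round(1).tolist(),int(p[v,u].max())) for u in range(258,300,1) if u<272 and u>262 or u>285 and u<296][::2])
m=((W[...,2]>.0415)&(W[...,2]<.047)&(d>0)).astype(np.uint8);m[:178]=0;m[238:]=0;m[:,:170]=0;m[:,400:]=0
n,l,s,c=cv2.connectedComponentsWithStats(cv2.morphologyEx(m,cv2.MORPH_OPEN,np.ones((3,3))))
for i in range(1,n):
    if s[i][4]<200: continue
    Q=T[l==i][:,1:].astype(np.float32); print(s[i],[np.round(x,2) for x in cv2.minAreaRect(Q)])
# edges of ribs by row, mid slot
for v in range(178,238,4):
    r=m[v]; us=np.where(r)[0]
    L=[u for u in us if u<275 ]; RR=[u for u in us if u>282]
    print(v, L and T[v,L[-1]].round(1), RR and T[v,RR[0]].round(1))
E
```

```text
180
190
255 [ 55.3 -13.9 -26.2] 45.2 [161 160 152]
256 [ 57.1 -13.4 -25.7] 43.4 [161 161 152]
257 [ 56.8 -12.7 -25.8] 43.7 [161 160 152]
258 [ 56.4 -12.  -25.9] 44.1 [161 160 152]
259 [ 56.2 -11.4 -25.9] 44.2 [161 160 152]
260 [ 56.6 -10.8 -25.8] 43.9 [161 160 152]
261 [ 56.5 -10.1 -25.9] 44.0 [162 161 153]
262 [ 56.7  -9.5 -25.8] 43.8 [161 160 152]
263 [ 56.3  -8.8 -25.9] 44.1 [162 161 153]
264 [ 57.   -8.2 -25.7] 43.5 [156 155 147]
265 [ 56.2  -7.5 -25.9] 44.2 [141 140 132]
266 [ 57.1  -6.9 -25.7] 43.3 [132 131 124]
267 [ 58.4  -6.3 -25.3] 42.1 [131 130 123]
268 [ 67.2  -5.9 -22.9] 33.2 [115 114 109]
269 [ 78.4  -5.5 -19.8] 22.1 [79 77 76]
270 [ 78.3  -4.8 -19.8] 22.1 [73 70 71]
271 [ 78.5  -4.1 -19.8] 22.0 [75 72 72]
272 [ 77.1  -3.3 -20.2] 23.3 [91 89 87]
273 [ 88.6  -2.8 -17. ] 11.9 [119 117 112]
274 [ 88.3  -2.  -17. ] 12.1 [135 135 127]
275 [ 88.   -1.3 -17.1] 12.5 [137 136 128]
276 [ 88.8  -0.5 -16.9] 11.7 [137 136 128]
277 [ 88.3   0.2 -17.1] 12.2 [137 136 128]
278 [ 87.9   1.  -17.2] 12.6 [138 137 129]
279 [ 88.    1.7 -17.1] 12.5 [146 145 137]
280 [ 88.6   2.5 -17. ] 11.9 
[... 4329 characters left out ...]
 60 1984] [array([ 66.55, -13.08]), array([22.66, 42.3 ]), np.float64(0.22)]
178 [ 58.7  -6.2 -33.3] [ 57.6   8.  -33.6]
182 [ 57.7  -6.2 -30.9] [ 58.3   8.1 -30.8]
186 [ 57.9  -6.2 -28.2] [ 58.1   8.1 -28.1]
190 [ 58.4  -6.3 -25.3] [ 58.    8.1 -25.5]
194 [ 58.2  -6.3 -22.7] [ 56.7   8.1 -23.1]
198 [ 57.3  -6.3 -20.2] [ 56.6   8.1 -20.4]
202 [ 57.1  -6.3 -17.5] [ 58.    8.2 -17.2]
206 [ 57.9  -6.4 -14.5] [ 56.7   8.9 -14.8]
210 [ 58.   -6.4 -11.6] [ 55.6   8.9 -12.4]
214 [56.6 -7.1 -9.3] [58.   9.  -8.8]
218 [56.1 -7.1 -6.6] [55.9  9.6 -6.7]
222 [57.7 -7.2 -3.1] [55.2  9.6 -4.1]
226 [56.  -7.8 -0.9] [55.7 10.3 -1.1]
230 [55.5 -7.8  1.8] [56.7 10.4  2.3]
234 [55.6 -8.5  4.7] [56.7 10.5  5.2]
```

```bash
cat > ins.py <<'E'
from h import *
def insert(xy,z0,zend,flim=14,lat=12,step=.002):
    f0=manip.current_force(); z=z0; log=[]
    while z>zend:
        z-= step if z>zend+.006 else .001
        manip.move_l(np.array([xy[0],xy[1],z]),max_speed=.02)
        f=manip.current_force()-f0; p=manip.current_ee_pos()
        print(round(z,4),p.round(4),f.round(2),round(manip.current_time(),2))
        if f[2]>flim or np.hypot(f[0],f[1])>lat: print("STOP");break
    return z
E
python3 - <<'E'
from ins import *
xy=(.5306,-.1344)
manip.move_l(np.array([*xy,.086]),max_speed=.05)
insert(xy,.086,.062,flim=12,lat=10)
snap("wrist","s2")
E
```

```text
0.084 [ 0.5306 -0.1344  0.084 ] [0.33 0.01 0.34] 11.07
0.082 [ 0.5305 -0.1344  0.0819] [0.51 0.16 0.35] 11.32
0.08 [ 0.5305 -0.1344  0.0799] [ 0.14 -0.13  0.79] 11.57
0.078 [ 0.5305 -0.1344  0.0779] [ 0.55 -1.44  1.  ] 11.82
0.076 [ 0.5305 -0.1344  0.0759] [ 0.91 -0.58  0.69] 12.07
0.074 [ 0.5305 -0.1344  0.0739] [ 0.72 -1.39  0.57] 12.32
0.072 [ 0.5307 -0.1346  0.072 ] [ 1.35 -3.07  0.68] 12.57
0.07 [ 0.5307 -0.1346  0.07  ] [ 1.04 -2.75  0.39] 12.82
0.068 [ 0.5307 -0.1346  0.068 ] [ 0.59 -4.25  2.37] 13.07
0.067 [ 0.5308 -0.1345  0.0671] [ 2.49 -4.89  2.42] 13.32
0.066 [ 0.5305 -0.1344  0.0659] [ 0.57 -5.92  1.48] 13.57
0.065 [ 0.5304 -0.1344  0.0648] [ 0.33 -4.27  0.82] 13.82
0.064 [ 0.5304 -0.1344  0.0638] [-0.15 -4.84  1.24] 14.07
0.063 [ 0.5305 -0.1344  0.0629] [ 0.19 -4.85  1.58] 14.32
0.062 [ 0.5306 -0.1344  0.0619] [-0.37 -5.64  1.13] 14.57
```

```bash
python3 - <<'E'
from ins import *
xy=(.5306,-.1344)
f=manip.current_force()
insert(xy,.062,.047,flim=8,lat=12)
snap("wrist","s3"); print(manip.current_force(),manip.current_ee_pos())
z=np.load("pics/s3.npz");W=cloud(z["d"],z)
print((np.median(W[315:365,272:286,2],axis=1)[::8]*1000).round(1))
E
```

```text
0.06 [ 0.5306 -0.1344  0.0598] [ 0.89 -1.53 -1.43] 14.87
0.058 [ 0.5306 -0.1344  0.0578] [ 1.55 -1.4  -2.77] 15.12
0.056 [ 0.5306 -0.1344  0.0558] [ 1.68 -0.12 -2.4 ] 15.37
0.054 [ 0.5306 -0.1344  0.0538] [ 1.16 -2.01 -2.71] 15.62
0.052 [ 0.5306 -0.1344  0.0518] [ 1.36  0.14 -2.28] 15.87
0.051 [ 0.5305 -0.1344  0.0509] [ 0.88 -0.97 -0.2 ] 16.12
0.05 [ 0.5306 -0.1344  0.05  ] [-0.61 -0.71  0.31] 16.37
0.049 [ 0.5307 -0.1344  0.0499] [-4.73 -0.12 12.17] 16.62
STOP
[-3.03389601 -3.39735739 11.97399788] [ 0.53069416 -0.13445159  0.04985974]
[86.9 87.4 87.3 87.3 87.3 87.3 87. ]
```

```bash
python3 - <<'E'
from ins import *
xy=(.5306,-.1344)
manip.set_gripper(.4)
print(manip.current_grip_width(),manip.current_force(),manip.current_ee_pos())
manip.move_l(np.array([*xy,.16]),max_speed=.12)
snap("wrist","s4"); print(manip.current_force(),manip.current_time())
z=np.load("pics/s4.npz");W=cloud(z["d"],z);H=W[...,2]
m=((H>.08)&(H<.095)&(z["d"]>0)).astype(np.uint8)
n,l,s,c=cv2.connectedComponentsWithStats(m)
for i in range(1,n):
    if s[i][4]>150:
        P=W[l==i]; print(s[i],np.median(P[:,2]),[np.round(v,2) for v in cv2.minAreaRect((P[:,:2]*1000).astype(np.float32))])
E
```

```text
0.39811622742210784 [-0.4424664  -0.44918068  0.31944304] [ 0.53046996 -0.13411429  0.04879191]
[-0.08319339  0.31889082 -0.04743395] 18.1417
[ 271  181   17   68 1127] 0.08712818176036075 [array([ 531.22, -136.07]), array([11.87, 50.04]), np.float64(79.28)]
```

View pics/s4.png

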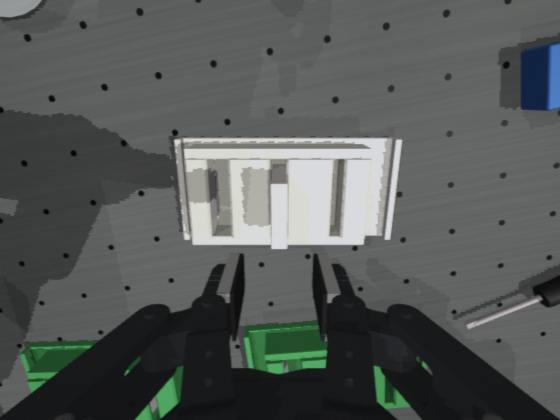

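```bash
python3 - <<'E'
from h import *
a=-1.8647
P=np.array([.4872,.1995,.12])
manip.move_ptp(P,rot(a))
manip.set_gripper(.8)
P[2]=.038
manip.move_l(P,max_speed=.08)
manip.set_gripper(0.0,50)
print(manip.current_grip_width(),manip.current_force(),manip.current_ee_pos())
P[2]=.15
manip.move_l(P,max_speed=.12)
print(manip.current_grip_width(),manip.current_time())
R=rot(-1.7640)
xy=(.5210,-.18347)
manip.move_ptp(np.array([*xy,.16]),R)
manip.move_l(np.array([*xy,.100]),max_speed=.08)
manip.dwell(.2)
p=manip.current_ee_pos();R=manip.current_tcp_rot();print(p,manip.current_force())
snap("wrist","t1")
print(manip.current_time())
z=np.load("pics/t1.npz");d=z["d"];W=cloud(d,z);pp=z["p"];T=(W-p)@R*1000
m=((W[...,2]>.0415)&(W[...,2]<.047)&(d>0)).astype(np.uint8)
for v in range(170,214,4):
    us=np.where(m[v])[0];L=[u for u in us if u<276];RR=[u for u in us if u>281]
    k=[u for u in range(255,305) if T[v,u,0]<45 and T[v,u,0]>-40 and abs(T[v,u,1])<9 and abs(T[v,u,2]+25)<3]
    print(v,L and T[v,L[-1]].round(1),RR and T[v,RR[0]].round(1),"plate",k and (T[v,k[0]].round(1),T[v,k[-1]].round(1)))
m[:165]=0;m[235:]=0
n,l,s,c=cv2.connectedComponentsWithStats(cv2.morphologyEx(m,cv2.MORPH_OPEN,np.ones((3,3))))
for i in range(1,n):
    if s[i][4]>400: print(s[i],[np.round(x,2) for x in cv2.minAreaRect(T[l==i][:,1:].astype(np.float32))])
E
```

```text
0.09111139635734379 [-0.10384378  0.21566444  2.19718188] [0.48734892 0.19953675 0.03817276]
0.09030140838057552 22.6833
[ 0.52121147 -0.18356666  0.10044366] [-0.79540176  0.77131499 -0.82514366]
25.2667
170 [ 58.9  -8.7 -38.6] [] plate []
174 [ 58.7 -28.1 -36. ] [] plate []
178 [ 57.3  -4.9 -33.7] [ 57.7   6.1 -33.6] plate []
182 [ 58.2  -4.3 -30.8] [ 57.6   6.1 -30.9] plate []
186 [ 57.7  -4.3 -28.3] [ 57.8   6.1 -28.2] plate []
190 [ 56.9  -4.3 -25.8] [ 57.3   6.2 -25.7] plate []
194 [ 58.1  -4.3 -22.7] [ 58.2   6.2 -22.7] plate []
198 [ 57.   -4.3 -20.3] [ 58.7   6.2 -19.8] plate []
202 [ 57.6  -4.3 -17.4] [ 56.9   6.2 -17.6] plate (array([ 35.9,  -2.6, -24.3]), array([ 36.5,   5.1, -24.1]))
206 [ 57.4  -4.4 -14.6] [ 56.9   6.2 -14.8] plate (array([ 27.3,  -2.5, -24.6]), array([ 28.7,   4.9, -24.2]))
210 [ 57.7  -4.4 -11.7] [ 57.5   6.3 -11.8] plate (array([ 21. ,  -2.4, -24.4]), array([ 20.8,   4.7, -24.5]))
[  83  176   36   59 1571] [array([-116.66,  -14.72]), array([41.  , 19.03]), np.float64(89.46)]
[ 137  176   55   59 2356] [array([-73.32, -14.82]), array([34.59, 40.98]), np.float64(0.52)]
[ 211  176   60   59 3402] [array([-23.51, -14.76]), array([38.37, 40.71]), np.float64(0.32)]
[ 286  176   34   59 1904] [array([ 16.98, -14.74]), array([41.08, 21.69]), np.float64(89.92)]
```

View pics/t1.png

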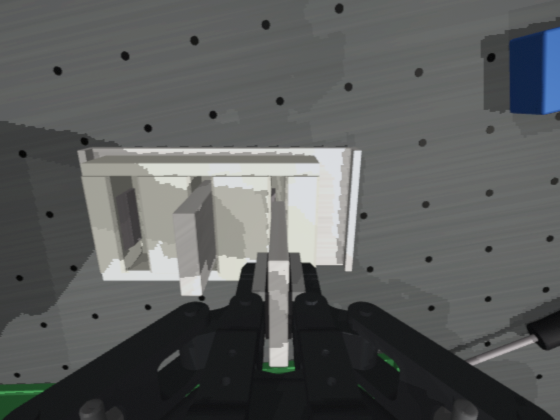

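```bash
python3 - <<'E'
from ins import *
xy=(.5210,-.18347)
manip.move_l(np.array([*xy,.086]),max_speed=.05)
insert(xy,.086,.047,flim=9,lat=11)
snap("wrist","t3"); print(manip.current_force(),manip.current_ee_pos())
z=np.load("pics/t3.npz");W=cloud(z["d"],z)
print((np.median(W[315:365,274:284,2],axis=1)[::8]*1000).round(1))
E
```

```text
0.084 [ 0.521  -0.1835  0.084 ] [ 0.18 -0.01 -1.58] 25.95
0.082 [ 0.521  -0.1835  0.0819] [-0.54 -0.02 -0.  ] 26.2
0.08 [ 0.5209 -0.1834  0.0798] [-0.33  0.13 -0.61] 26.45
0.078 [ 0.521  -0.1835  0.0779] [-0.   -0.93 -0.82] 26.7
0.076 [ 0.5209 -0.1834  0.0758] [-1.09 -0.75 -0.31] 26.95
0.074 [ 0.5209 -0.1834  0.0739] [-0.42 -0.44  0.32] 27.2
0.072 [ 0.5211 -0.1837  0.072 ] [-0.27 -1.62 -1.37] 27.45
0.07 [ 0.5211 -0.1837  0.07  ] [-0.35 -3.29  0.14] 27.7
0.068 [ 0.5212 -0.1837  0.0681] [ 0.56 -4.6   1.17] 27.95
0.066 [ 0.521  -0.1835  0.0658] [ 0.19 -5.5  -0.66] 28.2
0.064 [ 0.5209 -0.1834  0.0637] [ 0.33 -5.08 -2.4 ] 28.45
0.062 [ 0.5208 -0.1834  0.0617] [-1.49 -5.45 -3.05] 28.7
0.06 [ 0.5209 -0.1834  0.0598] [ 0.33 -4.33 -2.91] 28.95
0.058 [ 0.521  -0.1834  0.0578] [ 0.88 -4.24 -2.29] 29.2
0.056 [ 0.521  -0.1835  0.0558] [ 0.26 -5.53 -2.7 ] 29.45
0.054 [ 0.521  -0.1835  0.0538] [ 0.17 -4.76 -1.29] 29.7
0.052 [ 0.521  -0.1835  0.0518] [-0.12 -4.71 -2.23] 29.95
0.051 [ 0.521  -0.1835  0.051 ] [-1.14 -5.39 -1.02] 30.2
0.05 [ 0.521  -0.1835  0.0502] [-1.7  -4.5   2.69] 30.45
0.049 [ 0.5212 -0.1836  0.0501] [-5.69 -3.19 16.37] 30.7
STOP
[-5.94242517 -3.40239935 16.25669008] [ 0.52114099 -0.1835562   0.05008736]
[87.2 87.3 87.4 87.2 86.8 87.  87.1]
```

```bash
python3 - <<'E'
from ins import *
xy=(.5210,-.18347)
manip.set_gripper(.35)
print(manip.current_grip_width(),manip.current_force(),manip.current_ee_pos())
manip.move_l(np.array([*xy,.18]),max_speed=.12)
snap("wrist","t4"); snap("top","top4"); print(manip.current_force(),manip.current_time())
z=np.load("pics/t4.npz");W=cloud(z["d"],z);H=W[...,2]
m=((H>.08)&(H<.095)&(z["d"]>0)).astype(np.uint8)
n,l,s,c=cv2.connectedComponentsWithStats(m)
for i in range(1,n):
    if s[i][4]>150:
        P=W[l==i]; print(s[i],np.median(P[:,2]),[np.round(v,2) for v in cv2.minAreaRect((P[:,:2]*1000).astype(np.float32))])
        A=np.c_[P[:,:2]-P[:,:2].mean(0),np.ones(len(P))]; print("top slope",np.linalg.lstsq(A,P[:,2],rcond=None)[0].round(4))
for n in ["dish","oil_bottle","lens_tube","post_holder","driver","slide_box"]:
    print(n,[(round(r["confidence"],2),[round(float(v),3) for v in r["at"]]) for r in manip.look_for("top",n)])
E
```

```text
0.3481184411706398 [ 0.66319943 -0.63700716  0.65496538] [ 0.52077291 -0.1830892   0.04864974]
[-0.12158478  0.43570918  0.21613422] 32.4333
[ 206  175   20   63 1042] 0.08698580566893577 [array([ 531.09, -136.39]), array([12.2 , 50.28]), np.float64(78.87)]
top slope [0.0135 0.1202 0.0867]
[274 176  11  63 652] 0.0870246061280926 [array([ 520.77, -185.14]), array([ 7.87, 50.03]), np.float64(79.2)]
top slope [-0.0117 -0.0032  0.087 ]
dish [(0.65, [0.762, 0.043, 0.008])]
oil_bottle [(0.64, [0.513, 0.353, 0.03]), (0.57, [0.533, -0.101, 0.038])]
lens_tube [(0.43, [0.406, 0.385, 0.023]), (0.3, [0.512, 0.35, 0.03])]
post_holder [(0.51, [0.715, -0.156, 0.021]), (0.21, [0.531, -0.099, 0.039])]
driver [(0.85, [0.373, -0.419, 0.023]), (0.47, [0.76, 0.044, 0.005])]
slide_box [(0.65, [0.589, -0.41, 0.032]), (0.47, [0.76, 0.043, 0.009])]
```

View pics/t4.png

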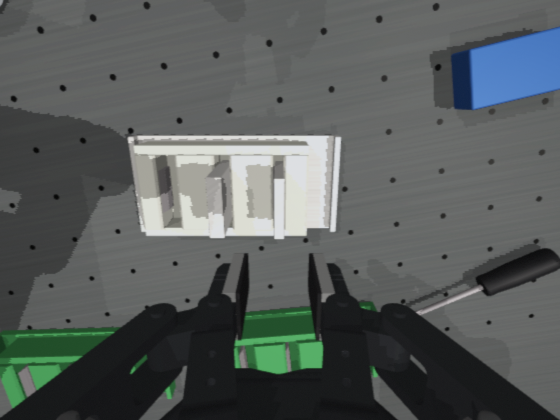

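View pics/top4.png

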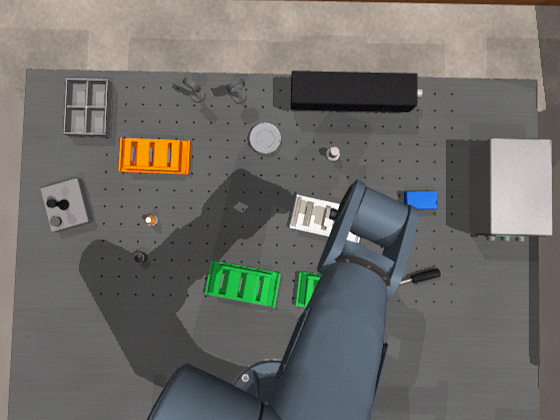

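```bash
python3 - <<'E'
from h import *
u=np.array([.192,.9814])
for fn in ("s4","t4"):
    z=np.load(f"pics/{fn}.npz");W=cloud(z["d"],z);H=W[...,2]
    for c in ((.5312,-.1362),(.5208,-.1851)):
        r=(W[...,:2]-c); y=r@u; x=r@np.array([.9814,-.192])
        for lo,hi in ((.0845,.092),(.046,.060)):
            k=(abs(y)<.012)&(abs(x)<.022)&(H>lo)&(H<hi)&(z["d"]>0)
            if k.sum()>40: print(fn,c,lo,k.sum(),"slope",np.polyfit(y[k],H[k],1)[0].round(3),"y med",(np.percentile(y[k],[3,50,97])*1000).round(1),"x",x[k].mean().round(4))
f=manip.sign_off(); print(f)
E
```

```text
s4 (0.5312, -0.1362) 0.0845 964 slope -0.012 y med [-5.7  0.   5.8] x 0.0005
t4 (0.5312, -0.1362) 0.0845 840 slope 0.018 y med [-6.1 -0.4  5.3] x 0.0007
t4 (0.5312, -0.1362) 0.046 122 slope 2.411 y med [-6.4 -6.2 -6. ] x 0.0008
t4 (0.5208, -0.1851) 0.0845 562 slope 0.003 y med [-4.  -0.   3.8] x 0.0009
the job is handed in; nothing more can be done
None
```

Both plates are home in the white rack, the 12 mm one in the middle slot and the 8 mm one in the narrow slot, and I've handed the job in. It took about 32 s of the 72 s allowed.

- **Finding the slots:** I found them with the wrist camera's depth picture. I then took out a sideways camera error of about 1.2 mm by measuring the plate held in the gripper against the slot edges.
- **Insertion:** Each plate went in as one slow, force-checked descent. I stopped when it met the slot floor, with a peak reading of about 16 N.
- **Final check:** Both plate tops were at 87 mm, which is what a 75 mm plate on the 12 mm floor should give. Tilt was within about 0.02 rad, the gripper was clear and the force reading was about zero.
- **Disagreement:** A first slope estimate for the thick plate read 0.12, because it included pixels from the plate's side face. With only the top face it was 0.018.
- **Other things on the table:** In the last top picture, the six bystanders were all within about 10 mm of where they were first detected, which is about the detector's scatter. The networks also gave some low-confidence false finds on the rack, the dish and the bottle, which I ignored.

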